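# Pack the cabinet fittings into the pocket tray

## Task

Pack the set of cabinet fittings from the sheet into the plywood tray: the short bar handle, the small round knob, the square foot and the angle bracket, each in the pocket cut to its shape (handle in the long narrow slot, knob in the round one, foot in the square one, bracket in the short rectangle), standing upright flat on the pocket's floor. The long handle and the large knob are for another cabinet and fit no pocket: leave them standing where they are.

Things in the scene. Friction and masses are not known exactly. Their poses are not given: they have to be found in the camera images.
- short_handle: steel bar handle on two feet: bar 80 mm long (x), 12 mm wide (y), from 24 to 36 mm up; posts 10 mm thick, 64 mm apart, feet 16 mm across. Origin: midway between the feet, at their underside; x along the bar, z up. About 90 g. Its pocket is the long narrow slot. Stands on a fixed pale sheet (top at z = 0.006) beside the tray.
- small_knob: turned dark wood knob: base 44 mm across, waist 26 mm, head 40 mm across from 22 to 34 mm up, 38 mm high in all. Origin: centre of its underside; z up. About 50 g. Its pocket is the round one. Stands on a fixed pale sheet (top at z = 0.006) beside the tray.
- square_foot: black plastic cabinet foot: base 44 x 44 x 10 mm, on it a 36 x 36 mm block, 40 mm high in all. Origin: centre of its underside; x, y along its sides, z up. About 60 g. Its pocket is the square one. Stands on a fixed pale sheet (top at z = 0.006) beside the tray.
- bracket: steel angle bracket: flat leg 60 (x) x 26 (y) x 6 mm; upright leg at its -x end (x -30 to -22 mm), 26 mm wide (y), top 45 mm up; side cheeks flush with its edges (x -22 to 2 mm), 36 mm up, join them. Origin: centre of the flat leg's underside; z up. About 80 g. Pocket: short rectangle, either way round. Stands on a fixed pale sheet (top at z = 0.006) beside the tray.
- long_handle: look-alike, to be left where it stands: steel bar handle on two feet: bar 112 mm long (x), 12 mm wide (y), from 24 to 36 mm up; posts 10 mm thick, 96 mm apart, feet 16 mm across. Origin: midway between the feet, at their underside; x along the bar, z up. About 120 g. Stands on a fixed pale sheet (top at z = 0.006) beside the tray.
- large_knob: look-alike, to be left where it stands: turned dark wood knob: base 68 mm across, waist 41 mm, head 62 mm across from 22 to 34 mm up, 38 mm high in all. Origin: centre of its underside; z up. About 120 g. Stands on a fixed pale sheet (top at z = 0.006) beside the tray.
- pocket_slot: fixed plywood insert 110 x 110 x 18 mm with a long narrow slot 98 mm (x) by 34 mm (y), 12 mm deep, centred in its top, grey felt floor. Origin: centre of its underside; z up; pocket floor at 6 mm, top at 18 mm. One of four inserts filling, two by two in changing order, a square dark-edged tray (236 mm) with its rim flush with their tops.
- pocket_round: fixed plywood insert 110 x 110 x 18 mm with a round pocket 60 mm across, 12 mm deep, centred in its top, grey felt floor. Origin: centre of its underside; z up; pocket floor at 6 mm, top at 18 mm. One of four inserts filling, two by two in changing order, a square dark-edged tray (236 mm) with its rim flush with their tops.
- pocket_square: fixed plywood insert 110 x 110 x 18 mm with a square pocket 62 x 62 mm (sides along x and y), 12 mm deep, centred in its top, grey felt floor. Origin: centre of its underside; z up; pocket floor at 6 mm, top at 18 mm. One of four inserts filling, two by two in changing order, a square dark-edged tray (236 mm) with its rim flush with their tops.
- pocket_short: fixed plywood insert 110 x 110 x 18 mm with a short rectangular pocket 78 mm (x) by 42 mm (y), 12 mm deep, centred in its top, grey felt floor. Origin: centre of its underside; z up; pocket floor at 6 mm, top at 18 mm. One of four inserts filling, two by two in changing order, a square dark-edged tray (236 mm) with its rim flush with their tops.
Not all that is in view belongs to the job. Leave any blue look-alike of the short_handle alone.

How it is judged:
By the outcome, as a careful person would: the job done as asked, in the order asked, and still so for the second after the job is handed in, with the robot touching nothing.
It also fails if it takes over 122 s, if anything falls off the work surface, if the arm or the gripper's body presses on something with over 40 N, if the wrist force passes 120 N, or if a joint passes its speed limit or range.

## Robot

A 6-joint arm with a two-finger parallel gripper is mounted at the origin on the work surface. World frame = base frame: x ahead of the robot, y to its left, z up, the work surface at z = 0. Lengths are in m, angles in rad, forces in N, time in s.
With the tool pointing down it reaches from about 0.3 to 0.875 m from the base axis. Payload 6.4 kg.
Tool frame: the origin (TCP) lies at the very end of the fingers, on their centre line; the grasp point (between the pads) lies 19 mm behind it; z points along the fingers, y is the line along which they close (so a half turn about z gives the same grasp; the last joint's range is limited). The gripper opens to 85 mm and grips with 20 to 120 N. Pads are 22 mm wide; open, the fingers measure 114 mm over their backs; the gripper's body (76 mm by 85 mm) begins 54 mm behind the grasp point. The pads swing forward as they close: fully open they stand 13 mm farther back than shut.
Start: joints at [1.068, 0.181, 1.607, -0, 1.354, -0.206], TCP at [0.168, 0.55, 0.231] pointing down, gripper open.
Joint ranges: [-2.99, 2.99], [-0.89, 2.07], [0.3, 2.58], [-1.14, 4.28], [0, 2.63], [-3.12, 3.12]. Speed limits (rad/s): [2.57, 2.57, 3.01, 3.14, 3.14, 3.14].

## Interface

Orientations are given as a unit quaternion [w, x, y, z].
In Python, from bench import get_obs, optics, workorder gives the robot as it stands.
- The arm moves only by the shell command python3 -m jog 'ROWS'. ROWS is a JSON list of rows, 1 to 10 of them, each of 7 numbers: dx, dy, dz in m, then a rotation vector rx, ry, rz in rad, then the opening from 0.0 (shut) to 1.0 (fully open); each row is the pose to reach, as a shift and turn from the pose commanded when the command began, along the tool's axes at that moment; what a row does not reach only later rows make up. A row lasts 1/8 s, in which the tool goes at most 0.0625 m and 0.188 rad, less where a joint would pass 70% of its speed; a pose out of reach is approached as far as the arm can. The fingers move at their own pace and stop on an object; the grip force is fixed at half the most. Time passes only in rows, so rows that do not move let the fingers close. It prints the time, the measured TCP pose, the force, the opening and the grip force at its end.
- get_obs(): the state, without advancing time (a new reading comes with each control period).
- optics.camera(name): name is "scene" or "top" or "wrist"; returns (picture, depth): 384x512x3 uint8, blue, green, red; 384x512 float32, m along the optical axis (not along the pixel's ray), 0 where there is no reading.
- optics.camera_params(name): a dict with "fovy" (degrees; the focal length in pixels is half the picture's height over the tangent of half this angle, whatever the lens; pixels are square), "cx", "cy" (the principal point, pixels), "view" (4x4, takes a point from world to camera coordinates). Camera axes: x right, y up, looking along -z (the intrinsics and any distortion apply to the point x, -y, -z); pixel columns grow to the right and rows downward; lengths in m; the calibration is good to about 2 mm. A picture is of the moment at which its call begins: read the wrist's pose just before it. camera_params takes no time and is no camera call; for the wrist camera it gives the pose at the moment of the call.
- workorder.hand_in(): hands the job in; it is judged then, once.
The state is a dict: "time_s": time; "q": joint angles; "dq": joint speeds; "joint_efforts": joint torques, N m; "eef_pos": TCP position; "eef_rot": TCP orientation; "wrist_force": force on the tool from outside, world axes, zero at the start; "torque": the same for the moment, N m; "opening": opening from 0.0 (shut) to 1.0 (fully open); "grasp_force": force on a finger pad.
Only numpy, scipy, OpenCV 4.12 (cv2) and the standard library are available. Lean on these libraries where they do the work, as an engineer would, in place of code of your own. Each camera call takes 0.05 s, during which the arm holds its last target. There are 200 camera calls.

## Working session

There is one attempt and no reset: what is moved stays moved. The work goes in short steps, Python scripts to look and compute and a shell command to move; the robot and the scene stay as the last step left them, time stands still between calls to the robot, and variables do not carry over. Pictures are saved under pics/ and viewed, at most 14 in all, crops included, and the job is handed in when it is done.

```bash
ls; mkdir -p pics; python3 - <<'E'
from bench import get_obs, optics
import cv2,numpy as np
o=get_obs();print(o['time_s'],o['eef_pos'],o['eef_rot'],o['opening'])
for n in ("top","scene"):
    p,d=optics.camera(n);cv2.imwrite(f'pics/{n}0.png',p);np.savez(f'pics/{n}0.npz',p=p,d=d)
    print(n,optics.camera_params(n),(d>0).mean())
E
```

```text
pics
0.0 [0.16789442 0.54937951 0.23039986] [-2.97052080e-04  1.47863406e-01  9.89007422e-01 -8.03077962e-04] 0.998155593668001
top {'fovy': 45.3245682150249, 'cx': 260.6411175450923, 'cy': 183.04822309932342, 'view': array([[ 0.02785005, -0.99946046,  0.0174114 , -0.03793383],
       [ 0.98715304,  0.03024025,  0.15688977, -0.45936162],
       [-0.15733165,  0.01281832,  0.98746263, -1.16334985],
       [ 0.        ,  0.        ,  0.        ,  1.        ]])} 0.9960683186848959
scene {'fovy': 55.797379651944226, 'cx': 254.82565334840365, 'cy': 190.48481980678037, 'view': array([[ 0.86231575,  0.50628193,  0.00949509, -0.38692939],
       [-0.27647444,  0.45502501,  0.84647157,  0.09050834],
       [ 0.42423276, -0.73255092,  0.53234924, -1.2116945 ],
       [ 0.        ,  0.        ,  0.        ,  1.        ]])} 0.9961090087890625
```

View pics/top0.png

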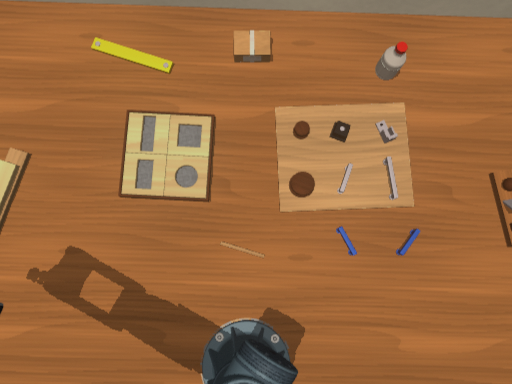

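View pics/scene0.png

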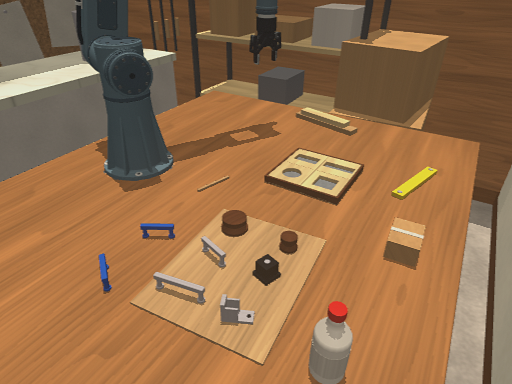

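Top view: the tray is around (168,155), with slot top-left, square top-right, short bottom-left and round bottom-right. The sheet is around (345,157), holding small knob (301,130), large knob (301,184), foot (341,131), bracket (387,131), short handle (345,178) and long handle (391,178). The two blue handles stand off the sheet at (346,241) and (408,242).

```bash
cat > h.py <<'E'
import numpy as np,cv2
from bench import get_obs,optics
def K(c): return 192/np.tan(np.radians(c['fovy'])/2)
def cast(c,uv,z):
    uv=np.atleast_2d(uv).astype(float);f=K(c)
    r=np.c_[(uv[:,0]-c['cx'])/f,-(uv[:,1]-c['cy'])/f,-np.ones(len(uv))]
    R=c['view'][:3,:3];o=-R.T@c['view'][:3,3];d=r@R
    return o+d*((z-o[2])/d[:,2])[:,None]
def cloud(c,d):
    f=K(c);v,u=np.mgrid[:384,:512]
    p=np.stack([(u-c['cx'])/f*d,-(v-c['cy'])/f*d,-d],-1)
    R=c['view'][:3,:3];return (p-c['view'][:3,3])@R
def rect(P):
    (a,b),(w,h),t=cv2.minAreaRect((P*1000).astype(np.float32))
    if w<h: w,h,t=h,w,t+90
    return np.round([a,b,w,h,(t+90)%180-90],1)
E
python3 - <<'E'
from h import *
c=optics.camera_params('top');z=np.load('pics/top0.npz');p,d=z['p'],z['d']
W=cloud(c,d);Z=W[...,2]
print('sheet z',np.median(Z[140:160,355:375]),Z[140:160,355:375].std(),'table',np.median(Z[270:290,330:400]),'tray',np.median(Z[153:156,140:200]))
m=((Z>0.018)&(d>0)).astype(np.uint8);m[:, :270]=0;m[:100]=0;m[215:]=0;m[:,415:]=0
n,l,s,ct=cv2.connectedComponentsWithStats(m)
for i in range(1,n):
    if s[i,4]<12: continue
    k=l==i;zt=np.percentile(Z[k],90);print('obj',ct[i].round(1),s[i,4],'ztop',zt.round(4),rect(W[k&(Z>zt-.008)][:,:2]))
# pockets: colour
hsv=cv2.cvtColor(p,cv2.COLOR_BGR2HSV);m=((hsv[...,1]<70)).astype(np.uint8)
m[:, :120]=0;m[:,218:]=0;m[:108]=0;m[200:]=0
n,l,s,ct=cv2.connectedComponentsWithStats(m)
for i in range(1,n):
    if s[i,4]<80: continue
    v,u=np.nonzero(l==i);print('pocket',ct[i].round(1),s[i,4],'floor',np.median(Z[l==i]).round(4),rect(cast(c,np.c_[u,v],.006)[:,:2]))
cr=cv2.resize(p[95:215,270:420],(750,600),interpolation=cv2.INTER_CUBIC);cv2.imwrite('pics/crop1.png',cr)
dk=(hsv[...,2]<75).astype(np.uint8);dk[:,:110]=0;dk[:,225:]=0;dk[:100]=0;dk[207:]=0
n,l,s,ct=cv2.connectedComponentsWithStats(dk);i=1+np.argmax(s[1:,4]);v,u=np.nonzero(l==i);print('tray',s[i],rect(cast(c,np.c_[u,v],.018)[:,:2]))
E
```

```text
sheet z 0.004632746680958512 0.060809759382355506 table -0.001089633846858016 tray 0.021418011779776563
obj [301.3 128.7] 189 ztop 0.0451 [ 610.9 -128.4   37.    36.    16. ]
obj [340.7 130.1] 224 ztop 0.0472 [ 611.6 -235.1   37.4   35.7  -20.8]
obj [389.  134.8] 130 ztop 0.0517 [ 597.6 -366.    27.2   18.2  -66.1]
obj [391.5 177.7] 237 ztop 0.043 [ 485.3 -367.9  110.7   13.8    9. ]
obj [345.5 178.1] 152 ztop 0.044 [ 480.9 -246.8   79.5   12.2  -18.4]
obj [302.1 183.4] 447 ztop 0.0448 [ 463.4 -133.4   59.8   58.9  -88.9]
pocket [148.1 133.5] 392 floor 0.0098 [592.8 283.9  95.3  31.1  -1.4]
pocket [189.4 135.5] 473 floor 0.0098 [589.9 172.   59.9  59.6  89.1]
pocket [144.5 174. ] 410 floor 0.0096 [480.4 286.4  76.7  38.8  -1.6]
pocket [186.3 176. ] 362 floor 0.0098 [478.3 174.   56.2  54.3 -88.2]
tray [213 130   1   3   3] [601.2 107.5   5.6   0.    2.5]
```

View pics/crop1.png

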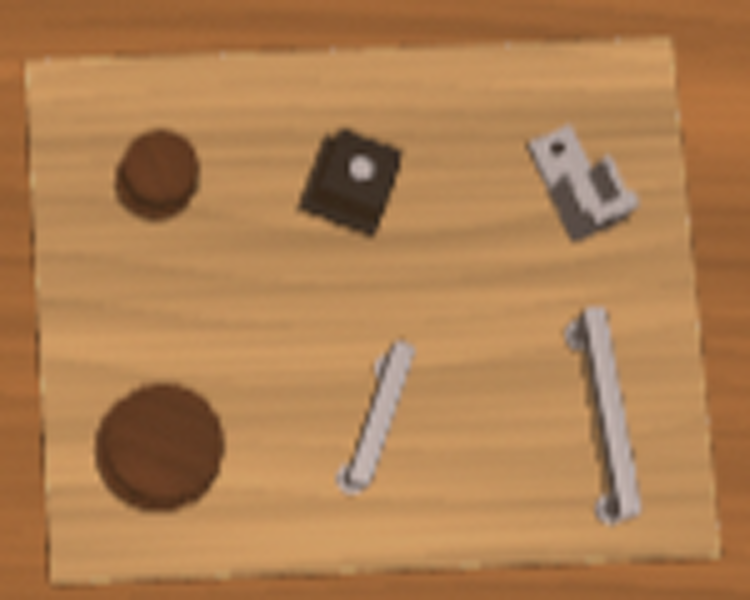

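The crop confirms the picks: short handle at top-image (345,178), bar length 79.5 mm against the given 80. The other steel handle at (391,178) measures 111 mm, so it is the long one. The knob at (301,129) has a 37 mm head against 40; the one at (302,183) has a 60 mm head, so it is the large one. The bracket's hole end points up-left, which puts its yaw at about 24°. Next is the handle.

```bash
cat > go.py <<'E'
import sys
from h import *
from scipy.spatial.transform import Rotation as Ro
x,y,z,a=map(float,sys.argv[1:5])  # closing-line yaw deg
o=get_obs();q=o['eef_rot'];R=Ro.from_quat([q[1],q[2],q[3],q[0]]).as_matrix()
cur=np.degrees(np.arctan2(R[1,1],R[0,1]));da=(a-cur+90)%180-90
T=Ro.from_euler('z',da,degrees=True).as_matrix()@np.c_[R[:,0]*[1,1,0],R[:,1]*[1,1,0],[0,0,-1]]
u,_,v=np.linalg.svd(T);T=u@v
print('yaw',cur.round(1),'d',(R.T@(np.array([x,y,z])-o['eef_pos'])).round(4),'rot',Ro.from_matrix(R.T@T).as_rotvec().round(3),'t',round(o['time_s'],2),o['opening'])
E
python3 go.py .481 -.247 .15 71.6
```

```text
yaw 73.0 d [-0.5323 -0.6699  0.0814] rot [-0.002 -0.     0.024] t 0.1 0.9998069456276127
```

```bash
R='[-0.53,-0.67,0.08,0,0,0.024,1]'; python3 -m jog '[[-0.532,-0.67,0.03,0,0,0.024,1],[-0.532,-0.67,0.03,0,0,0.024,1],[-0.532,-0.67,0.03,0,0,0.024,1],[-0.532,-0.67,0.03,0,0,0.024,1],[-0.532,-0.67,0.03,0,0,0.024,1],[-0.532,-0.67,0.03,0,0,0.024,1],[-0.532,-0.67,0.03,0,0,0.024,1],[-0.532,-0.67,0.03,0,0,0.024,1],[-0.532,-0.67,0.03,0,0,0.024,1],[-0.532,-0.67,0.03,0,0,0.024,1]]'; python3 go.py .481 -.247 .15 71.6
```

```text
time_s: 1.35
eef_pos: [0.3968, -0.0336, 0.2094]
eef_rot: [0.0, 0.16, 0.987, 0.0]
wrist_force: [1.1, 0.8, 1.0]
opening: 0.999
grasp_force: 0.0
yaw 71.6 d [-0.1473 -0.1758  0.0595] rot [ 0.     0.001 -0.   ] t 1.35 0.9992763231534264
```

```bash
python3 -m jog '[[-0.147,-0.176,0.06,0,0,0,1],[-0.147,-0.176,0.06,0,0,0,1],[-0.147,-0.176,0.06,0,0,0,1],[-0.147,-0.176,0.06,0,0,0,1],[-0.147,-0.176,0.06,0,0,0,1]]'; python3 - <<'E'
from h import *
o=get_obs();c=optics.camera_params('wrist');p,d=optics.camera('wrist');print(o['eef_pos'],c)
cv2.imwrite('pics/w1.png',p);np.savez('pics/w1.npz',p=p,d=d)
W=cloud(c,d);Z=W[...,2]
for name,m in (('z',(Z>.03)&(Z<.06)&(d>0)),):
    n,l,s,ct=cv2.connectedComponentsWithStats(m.astype(np.uint8))
    for i in range(1,n):
        if s[i,4]<150: continue
        k=l==i;zt=np.percentile(Z[k],80);print(ct[i].round(0),s[i,4],zt.round(4),rect(W[k&(abs(Z-zt)<.004)][:,:2]))
E
```

```text
time_s: 1.98
eef_pos: [0.4801, -0.2472, 0.1474]
eef_rot: [-0.001, 0.161, 0.987, 0.001]
wrist_force: [0.0, 0.9, 0.1]
opening: 0.999
grasp_force: 0.0
[ 0.48012893 -0.24722382  0.14742135] {'fovy': 60.18927549119587, 'cx': 255.6623153202657, 'cy': 187.07722731471083, 'view': array([[ 3.18378996e-01,  9.47963333e-01,  5.78421704e-04,
         8.09238691e-02],
       [-8.99680847e-01,  3.02355180e-01, -3.14890009e-01,
         5.22939921e-01],
       [-2.98679071e-01,  9.97339700e-02,  9.49127993e-01,
        -1.32625801e-01],
       [ 0.00000000e+00,  0.00000000e+00,  0.00000000e+00,
         1.00000000e+00]])}
[212.   7.] 344 0.0367 [ 352.4 -237.1   19.7   10.5   70.9]
[393. 119.] 5678 0.0445 [ 467.7 -133.2   61.1   60.6   37.4]
[257. 184.] 1455 0.0427 [ 485.5 -246.9   79.8   12.   -18.7]
[110. 217.] 1786 0.0426 [ 474.1 -370.5   78.7   13.     9.1]
[429. 278.] 1724 0.0443 [ 615.4 -129.7   39.3   39.    43. ]
[315. 312.] 1803 0.0467 [ 615.9 -234.9   37.    36.4  -19.4]
[180. 340.] 1073 0.0503 [ 598.2 -368.8   28.2    8.6  -64.4]
```

View pics/w1.png

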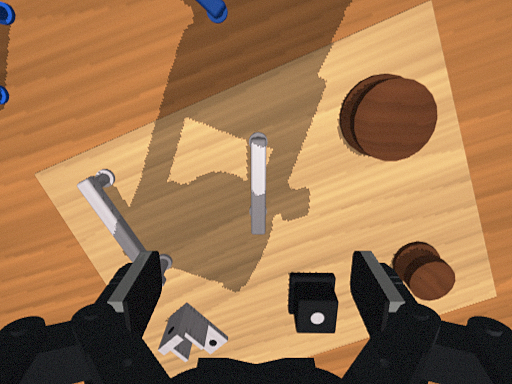

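The wrist view shows the short handle at (257,184), length 79.8 mm. Both knobs, the foot and the bracket are also visible. Its x readings are about 4 mm higher than the top camera's, so I use the mean and descend.

```bash
python3 go.py .483 -.247 .022 71.4
```

```text
yaw 71.5 d [-0.0039 -0.0007  0.126 ] rot [ 0.001 -0.003  0.002] t 2.02 1.0019445509063776
```

```bash
python3 -m jog '[[-0.004,0,0.06,0,0,0,1],[-0.004,0,0.11,0,0,0,1],[-0.004,0,0.125,0,0,0,1],[-0.004,0,0.125,0,0,0,1],[-0.004,0,0.125,0,0,0,0],[-0.004,0,0.125,0,0,0,0],[-0.004,0,0.125,0,0,0,0],[-0.004,0,0.125,0,0,0,0],[-0.004,0,0.125,0,0,0,0],[-0.004,0,0.125,0,0,0,0]]'
```

```text
time_s: 3.28
eef_pos: [0.4846, -0.2464, 0.025]
eef_rot: [0.0, 0.16, 0.987, -0.0]
wrist_force: [-2.1, 0.9, 5.8]
opening: 0.127
grasp_force: 59.3
```

```bash
python3 -m jog '[[0,0,-0.06,0,0,0,0],[0,0,-0.12,0,0,0,0],[0,0,-0.12,0,0,0,0]]'; python3 go.py .592 .283 .13 88.6
```

```text
time_s: 3.65
eef_pos: [0.4873, -0.2485, 0.1498]
eef_rot: [0.005, 0.16, 0.987, -0.003]
wrist_force: [-0.1, -0.1, -1.0]
opening: 0.122
grasp_force: 58.9
yaw 71.6 d [0.0684 0.5375 0.0171] rot [-0.005  0.009 -0.296] t 3.65 0.12158330551649023
```

```bash
python3 -m jog '[[0.068,0.538,0.016,0,0,-0.296,0],[0.068,0.538,0.016,0,0,-0.296,0],[0.068,0.538,0.016,0,0,-0.296,0],[0.068,0.538,0.016,0,0,-0.296,0],[0.068,0.538,0.016,0,0,-0.296,0],[0.068,0.538,0.016,0,0,-0.296,0],[0.068,0.538,0.016,0,0,-0.296,0],[0.068,0.538,0.016,0,0,-0.296,0],[0.068,0.538,0.016,0,0,-0.296,0],[0.068,0.538,0.016,0,0,-0.296,0]]'; cat > tr.py <<'E'
from h import *
import sys
o=get_obs();c=optics.camera_params('wrist');p,d=optics.camera('wrist');print(o['eef_pos'])
cv2.imwrite(f'pics/{sys.argv[1]}.png',p)
W=cloud(c,d);Z=W[...,2];S=cv2.cvtColor(p,cv2.COLOR_BGR2HSV)
def comps(m,nm,mn):
    n,l,s,ct=cv2.connectedComponentsWithStats(m.astype(np.uint8))
    for i in range(1,n):
        if s[i,4]<mn: continue
        k=l==i;zt=np.median(Z[k]);print(nm,ct[i].round(0),s[i,4],zt.round(4),rect(W[k&(abs(Z-zt)<.005)][:,:2]))
reg=(W[...,0]>.4)&(W[...,0]<.67)&(W[...,1]>.1)&(W[...,1]<.36)&(d>0)
comps(reg&(Z<.012)&(S[...,1]<90),'pocket',300)
comps((Z>.03)&(Z<.3)&(d>.06),'obj',300)
E
python3 tr.py w2; python3 go.py .592 .283 .13 88.6
```

```text
time_s: 4.9
eef_pos: [0.5881, 0.2887, 0.126]
eef_rot: [-0.001, 0.01, 1.0, -0.0]
wrist_force: [0.6, -0.3, -1.0]
opening: 0.12
grasp_force: 59.1
[0.5880732  0.28868045 0.1260341 ]
pocket [89. 37.] 4258 0.0112 [482.4 171.4  56.4  53.5  88.5]
pocket [247.  47.] 4475 0.0112 [489.3 284.5  62.9  42.2  -1.2]
pocket [243. 166.] 2108 0.0112 [593.7 282.1  95.5  34.1  -1.2]
pocket [110. 186.] 4091 0.0112 [592.2 168.9  59.4  59.1  -1.2]
obj [255. 326.] 37635 0.1874 [588.1 288.2  96.9  30.2  88.2]
yaw 88.7 d [-0.004  -0.0037 -0.0039] rot [-0.001 -0.003  0.002] t 4.95 0.12554093991615464
```

View pics/w2.png

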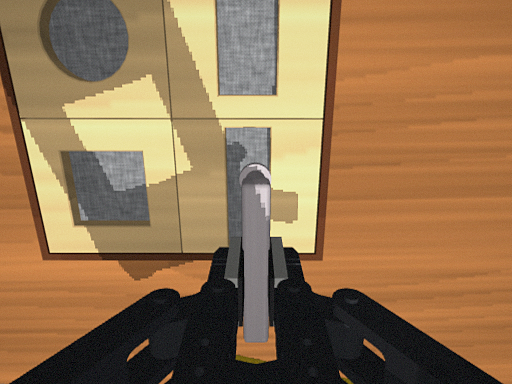

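```bash
python3 - <<'E'
from h import *
o=get_obs();c=optics.camera_params('wrist');p,d=optics.camera('wrist');print(o['eef_pos'])
W=cloud(c,d)
for r in (175,185,195,215,240,270,300,320,335,343): print(r,W[r,257].round(4),p[r,257])
E
python3 go.py .5935 .2823 .026 88.7
```

```text
[0.58803165 0.28677613 0.1260956 ]
175 [0.5525 0.2881 0.1195] [77 77 77]
185 [0.5501 0.2881 0.142 ] [178 174 183]
195 [0.5542 0.288  0.1428] [130 128 132]
215 [0.5625 0.2878 0.1438] [131 133 139]
240 [0.5739 0.2876 0.1437] [132 131 138]
270 [0.5891 0.2872 0.1428] [130 127 132]
300 [0.6046 0.2869 0.1429] [132 130 135]
320 [0.6153 0.2867 0.1432] [123 121 128]
335 [0.6242 0.2865 0.1428] [126 124 131]
343 [7.641e-01 2.840e-01 5.000e-04] [ 59 116 185]
yaw 88.6 d [-0.0057 -0.0031  0.1004] rot [-0.001 -0.003 -0.001] t 5.0 0.12671175078665917
```

```bash
python3 -m jog '[[-0.0057,-0.003,0,0,0,0,0],[-0.0057,-0.003,0.05,0,0,0,0],[-0.0057,-0.003,0.085,0,0,0,0],[-0.0057,-0.003,0.099,0,0,0,0],[-0.0057,-0.003,0.099,0,0,0,0],[-0.0057,-0.003,0.099,0,0,0,0]]';python3 go.py .5935 .2823 .0255 88.7
```

```text
time_s: 5.75
eef_pos: [0.5961, 0.282, 0.0304]
eef_rot: [0.001, 0.013, 1.0, 0.0]
wrist_force: [-0.4, 0.2, -1.5]
opening: 0.126
grasp_force: 59.1
yaw 88.5 d [0.0027 0.0003 0.0049] rot [ 0.     0.002 -0.003] t 5.75 0.1263549798484146
```

```bash
python3 -m jog '[[0.002,0,0.003,0,0,0,0],[0.002,0,0.004,0,0,0,0],[0.002,0,0.004,0,0,0,0]]'
```

```text
time_s: 6.12
eef_pos: [0.5962, 0.2822, 0.03]
eef_rot: [0.003, 0.013, 1.0, 0.0]
wrist_force: [-3.5, -4.8, 18.6]
opening: 0.124
grasp_force: 61.8
```

```bash
python3 -m jog '[[0,0,-0.003,0,0,0,0],[0,0,-0.003,0,0,0,0]]';python3 tr.py w3
```

```text
time_s: 6.38
eef_pos: [0.5943, 0.2826, 0.03]
eef_rot: [0.001, 0.013, 1.0, 0.0]
wrist_force: [-0.4, -1.3, 9.0]
opening: 0.126
grasp_force: 60.4
[0.59434065 0.28261176 0.03002184]
pocket [22. 29.] 2459 0.0112 [494.9 182.2  33.7  23.5 -15.2]
pocket [255.  44.] 7179 0.0112 [502.1 284.3  42.4  37.7  88.7]
pocket [255. 185.] 3658 0.0112 [575.3 282.7  58.   34.2  -1.3]
pocket [ 48. 232.] 8237 0.0112 [592.6 168.1  59.1  57.1  -1.5]
obj [256. 328.] 37216 0.0918 [593.9 282.7  97.6  30.3  88. ]
```

View pics/w3.png

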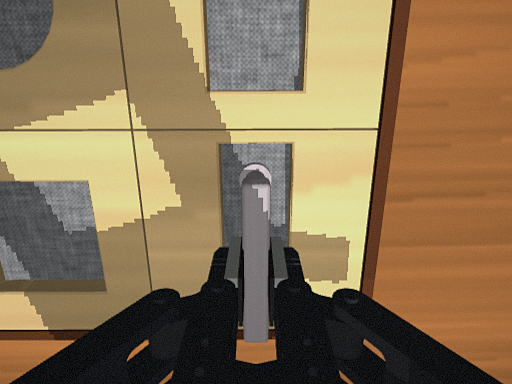

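Depth puts the pocket floor at about 0.011, so the tray stands roughly 4.5 mm higher than I assumed. The handle (256,250) is therefore already on the floor and well inside the slot, so I release it.

```bash
python3 -m jog '[[0,0,-0.001,0,0,0,0.45],[0,0,-0.001,0,0,0,0.45],[0,0,-0.001,0,0,0,0.45],[0,0,-0.001,0,0,0,0.45],[0,0,-0.06,0,0,0,0.45],[0,0,-0.1,0,0,0,0.45],[0,0,-0.1,0,0,0,0.45]]';python3 tr.py w4; python3 go.py .613 -.129 .13 90
```

```text
time_s: 7.3
eef_pos: [0.596, 0.2837, 0.1332]
eef_rot: [0.004, 0.012, 1.0, 0.001]
wrist_force: [-0.0, -0.1, -0.4]
opening: 0.45
grasp_force: 0.0
[0.59595659 0.28366625 0.13317493]
pocket [97. 30.] 3630 0.0112 [486.  171.7  56.4  45.4  88.6]
pocket [253.  40.] 3793 0.0112 [493.4 284.4  54.8  42.2  -1.3]
pocket [254. 164.] 2471 0.0112 [593.8 282.2  97.1  34.2  -1.3]
pocket [118. 173.] 4027 0.0112 [592.  169.2  59.7  59.2  -1.4]
obj [253. 184.] 1707 0.0472 [595.  281.8  79.2  11.8  -1.1]
obj [255. 336.] 32762 0.1974 [594.9 283.3 116.   30.8  88.8]
yaw 88.6 d [-2.890e-02 -4.116e-01  1.000e-04] rot [ 0.001  0.004 -0.025] t 7.35 0.44818562876798496
```

View pics/w4.png

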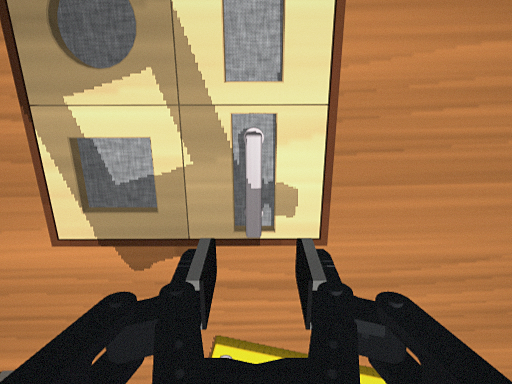

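The handle stands upright in the slot at (253,184), bar top at 0.047. Next is the small knob.

```bash
python3 -m jog '[[-0.031,-0.413,0,0,0,-0.025,0.9],[-0.031,-0.413,0,0,0,-0.025,0.9],[-0.031,-0.413,0,0,0,-0.025,0.9],[-0.031,-0.413,0,0,0,-0.025,0.9],[-0.031,-0.413,0,0,0,-0.025,0.9],[-0.031,-0.413,0,0,0,-0.025,0.9],[-0.031,-0.413,0,0,0,-0.025,0.9],[-0.031,-0.413,0,0,0,-0.025,0.9],[-0.031,-0.413,0,0,0,-0.025,0.9]]';python3 go.py .615 -.1297 .018 90
```

```text
time_s: 8.48
eef_pos: [0.6128, -0.1301, 0.1268]
eef_rot: [-0.001, 0.0, 1.0, 0.001]
wrist_force: [0.4, -0.2, -0.3]
opening: 0.899
grasp_force: 0.0
yaw 90.0 d [-0.0025  0.0003  0.1088] rot [ 0.002 -0.003 -0.   ] t 8.47 0.8985629465609046
```

```bash
python3 -m jog '[[-0.0025,0,0.06,0,0,0,0.9],[-0.0025,0,0.1,0,0,0,0.9],[-0.0025,0,0.111,0,0,0,0.9],[-0.0025,0,0.111,0,0,0,0.9],[-0.0025,0,0.111,0,0,0,0],[-0.0025,0,0.111,0,0,0,0],[-0.0025,0,0.111,0,0,0,0],[-0.0025,0,0.111,0,0,0,0],[-0.0025,0,0.111,0,0,0,0],[-0.0025,0,0.111,0,0,0,0]]'
```

```text
time_s: 9.72
eef_pos: [0.6179, -0.1314, 0.0198]
eef_rot: [0.002, -0.0, 1.0, -0.001]
wrist_force: [-0.2, 0.5, 5.6]
opening: 0.442
grasp_force: 60.3
```

```bash
python3 -m jog '[[0,0,-0.06,0,0,0,0],[0,0,-0.11,0,0,0,0],[0,0,-0.11,0,0,0,0],[0,0,-0.11,0,0,0,0]]'; python3 go.py .4805 .171 .13 88.6
```

```text
time_s: 10.22
eef_pos: [0.6162, -0.1308, 0.1277]
eef_rot: [0.0, -0.0, 1.0, -0.0]
wrist_force: [0.2, 0.7, -0.1]
opening: 0.447
grasp_force: 60.5
yaw 90.0 d [ 0.1356  0.3018 -0.0025] rot [-0.     0.     0.025] t 10.22 0.44661178078958264
```

```bash
python3 -m jog '[[0.1356,0.302,0,0,0,0.025,0],[0.1356,0.302,0,0,0,0.025,0],[0.1356,0.302,0,0,0,0.025,0],[0.1356,0.302,0,0,0,0.025,0],[0.1356,0.302,0,0,0,0.025,0],[0.1356,0.302,0,0,0,0.025,0],[0.1356,0.302,0,0,0,0.025,0],[0.1356,0.302,0,0,0,0.025,0]]'; python3 tr.py w5;  python3 go.py .4805 .171 .0245 88.6
```

```text
time_s: 11.22
eef_pos: [0.481, 0.1701, 0.1269]
eef_rot: [-0.0, 0.013, 1.0, -0.0]
wrist_force: [0.9, -0.6, -0.6]
opening: 0.441
grasp_force: 60.6
[0.48103571 0.17006678 0.12686647]
pocket [400. 176.] 3558 0.0112 [483.6 287.2  76.3  38.8  -1.3]
pocket [261. 173.] 2782 0.0112 [476.2 174.2  59.7  48.4  83.2]
pocket [383. 272.] 734 0.0112 [576.1 285.1  51.1  30.2  -1. ]
pocket [263. 312.] 900 0.0113 [606.5 171.2  62.6  31.9 -89.7]
obj [257. 319.] 41234 0.1849 [482.5 169.9 109.6  27.5  88.4]
yaw 88.5 d [0.0007 0.0012 0.1025] rot [-0.    -0.    -0.002] t 11.28 0.4496186900674428
```

View pics/w5.png

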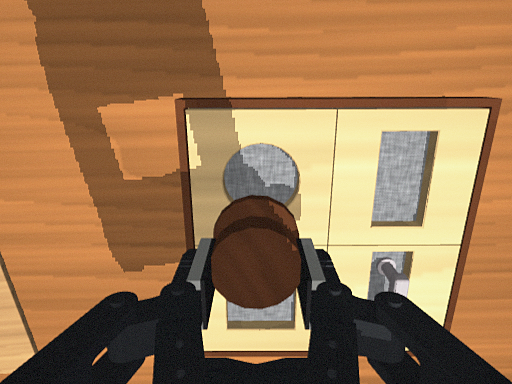

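```bash
python3 -m jog '[[-0.002,0.0015,0.04,0,0,0,0],[-0.002,0.0015,0.08,0,0,0,0],[-0.002,0.0015,0.1,0,0,0,0],[-0.002,0.0015,0.1,0,0,0,0],[-0.002,0.0015,0.1,0,0,0,0]]'
```

```text
time_s: 11.9
eef_pos: [0.4835, 0.1717, 0.0278]
eef_rot: [0.0, 0.013, 1.0, -0.0]
wrist_force: [0.5, -0.0, -0.5]
opening: 0.447
grasp_force: 62.5
```

```bash
python3 -m jog '[[0,0,0.002,0,0,0,0],[0,0,0.003,0,0,0,0],[0,0,0.003,0,0,0,0]]'
```

```text
time_s: 12.28
eef_pos: [0.4827, 0.1726, 0.0246]
eef_rot: [0.0, 0.012, 1.0, 0.0]
wrist_force: [-0.3, 0.0, -0.2]
opening: 0.441
grasp_force: 62.5
```

```bash
python3 -m jog '[[0,0,0.001,0,0,0,0],[0,0,0.002,0,0,0,0],[0,0,0.002,0,0,0,0]]'
```

```text
time_s: 12.65
eef_pos: [0.4828, 0.1726, 0.0235]
eef_rot: [-0.0, 0.012, 1.0, -0.0]
wrist_force: [-4.5, -0.6, 12.3]
opening: 0.441
grasp_force: 63.6
```

Contact at the expected height, so I release and look.

```bash
python3 -m jog '[[0,0,-0.001,0,0,0,0.75],[0,0,-0.001,0,0,0,0.75],[0,0,-0.001,0,0,0,0.75],[0,0,-0.001,0,0,0,0.75],[0,0,-0.06,0,0,0,0.75],[0,0,-0.105,0,0,0,0.9],[0,0,-0.105,0,0,0,0.9]]';python3 tr.py w6; python3 go.py .6155 -.235 .13 70.2
```

```text
time_s: 13.52
eef_pos: [0.4858, 0.173, 0.1314]
eef_rot: [0.004, 0.012, 1.0, 0.001]
wrist_force: [0.2, 0.2, 0.3]
opening: 0.899
grasp_force: 0.0
[0.48576366 0.17298796 0.13139813]
pocket [394. 167.] 3457 0.0112 [483.  286.9  76.8  38.8  -1.2]
pocket [259. 157.] 1011 0.0112 [476.  174.1  59.8  48.   84.1]
pocket [385. 250.] 359 0.0112 [560.9 285.2  30.5  21.3  88.6]
pocket [256. 286.] 2858 0.0113 [594.3 171.3  62.3  55.2  88.7]
obj [255. 181.] 2378 0.0484 [480.9 172.4  39.6  39.2  14. ]
obj [257. 338.] 31958 0.1972 [484.5 172.8 141.3  30.4  88.9]
yaw 88.6 d [-0.1415 -0.4044 -0.0006] rot [0.001 0.004 0.321] t 13.57 0.8957112731634359
```

View pics/w6.png

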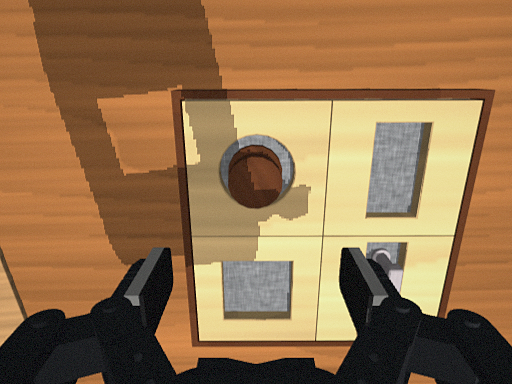

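The knob stands in the round pocket at (255,181), top at 0.0484, which is consistent with floor contact. Next is the foot.

```bash
python3 -m jog '[[-0.1415,-0.405,0,0,0,0.321,0.9],[-0.1415,-0.405,0,0,0,0.321,0.9],[-0.1415,-0.405,0,0,0,0.321,0.9],[-0.1415,-0.405,0,0,0,0.321,0.9],[-0.1415,-0.405,0,0,0,0.321,0.9],[-0.1415,-0.405,0,0,0,0.321,0.9],[-0.1415,-0.405,0,0,0,0.321,0.9],[-0.1415,-0.405,0,0,0,0.321,0.9],[-0.1415,-0.405,0,0,0,0.321,0.9]]';python3 go.py .6155 -.235 .018 70
```

```text
time_s: 14.7
eef_pos: [0.6128, -0.2348, 0.1252]
eef_rot: [-0.002, 0.172, 0.985, 0.001]
wrist_force: [-0.7, 2.2, -0.4]
opening: 0.898
grasp_force: 0.0
yaw 70.2 d [-0.003   0.0006  0.1071] rot [ 0.001 -0.004  0.003] t 14.7 0.8977013996738256
```

```bash
python3 -m jog '[[-0.002,0,0.06,0,0,0,0.9],[-0.002,0,0.1,0,0,0,0.9],[-0.002,0,0.109,0,0,0,0.9],[-0.002,0,0.109,0,0,0,0.9],[-0.002,0,0.109,0,0,0,0],[-0.002,0,0.109,0,0,0,0],[-0.002,0,0.109,0,0,0,0],[-0.002,0,0.109,0,0,0,0],[-0.002,0,0.109,0,0,0,0],[-0.002,0,0.109,0,0,0,0]]'
```

```text
time_s: 15.95
eef_pos: [0.6173, -0.2373, 0.0205]
eef_rot: [0.002, 0.172, 0.985, -0.001]
wrist_force: [-0.4, 0.6, 6.2]
opening: 0.406
grasp_force: 61.8
```

```bash
python3 -m jog '[[0,0,-0.06,0,0,0,0],[0,0,-0.11,0,0,0,0],[0,0,-0.11,0,0,0,0],[0,0,-0.11,0,0,0,0]]'; python3 go.py .593 .169 .13 88.6
```

```text
time_s: 16.45
eef_pos: [0.6156, -0.2364, 0.1282]
eef_rot: [-0.0, 0.172, 0.985, 0.0]
wrist_force: [-1.3, -0.3, -0.9]
opening: 0.409
grasp_force: 60.8
yaw 70.2 d [ 0.1587  0.3737 -0.0017] rot [ 0.    -0.    -0.321] t 16.45 0.4093566615722625
```

```bash
python3 -m jog '[[0.159,0.374,0,0,0,-0.321,0],[0.159,0.374,0,0,0,-0.321,0],[0.159,0.374,0,0,0,-0.321,0],[0.159,0.374,0,0,0,-0.321,0],[0.159,0.374,0,0,0,-0.321,0],[0.159,0.374,0,0,0,-0.321,0],[0.159,0.374,0,0,0,-0.321,0],[0.159,0.374,0,0,0,-0.321,0],[0.159,0.374,0,0,0,-0.321,0]]'; python3 tr.py w7;  python3 go.py .593 .1695 .025 88.6
```

```text
time_s: 17.58
eef_pos: [0.5923, 0.1685, 0.1268]
eef_rot: [-0.001, 0.012, 1.0, -0.0]
wrist_force: [-0.1, -0.2, -0.2]
opening: 0.405
grasp_force: 60.9
[0.59227031 0.16852982 0.12683366]
pocket [263.  41.] 1369 0.0112 [485.5 173.5  59.6  46.6  89.1]
pocket [417.  42.] 3668 0.0112 [492.8 287.   56.   38.9  -1.2]
pocket [394. 167.] 1915 0.0112 [594.  284.3  96.9  30.5  -1.9]
pocket [259. 168.] 3325 0.0112 [583.9 171.4  62.3  43.5  88.6]
obj [258.  26.] 3134 0.0487 [484.8 172.4  39.3  31.5  88.1]
obj [412. 189.] 2390 0.0468 [595.4 281.3  79.8  12.8  -1.3]
obj [255. 317.] 42010 0.1844 [593.9 168.6 108.4  27.7  88.5]
yaw 88.5 d [-0.0006  0.0015  0.1022] rot [-0.001 -0.002 -0.001] t 17.62 0.41218038854130595
```

View pics/w7.png

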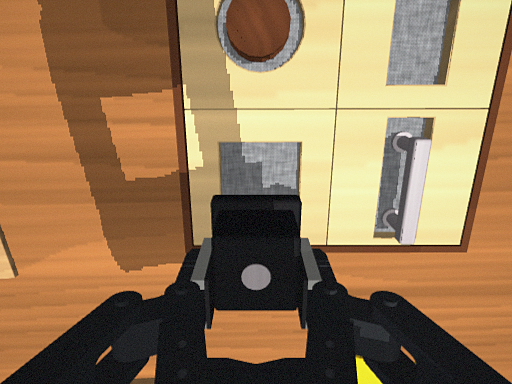

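The foot (256,250) is aligned with the square pocket, whose centre is at about (0.593, 0.171). I lower it.

```bash
python3 -m jog '[[0,0.002,0.04,0,0,0,0],[0,0.002,0.08,0,0,0,0],[0,0.002,0.099,0,0,0,0],[0,0.002,0.101,0,0,0,0],[0,0.002,0.101,0,0,0,0]]'
```

```text
time_s: 18.25
eef_pos: [0.5942, 0.1709, 0.0285]
eef_rot: [0.001, 0.013, 1.0, 0.0]
wrist_force: [0.2, 1.0, -0.5]
opening: 0.409
grasp_force: 61.5
```

```bash
python3 -m jog '[[0,0,0.002,0,0,0,0],[0,0,0.003,0,0,0,0],[0,0,0.003,0,0,0,0]]'
```

```text
time_s: 18.62
eef_pos: [0.5938, 0.1713, 0.0253]
eef_rot: [0.001, 0.012, 1.0, 0.0]
wrist_force: [0.7, -0.1, 2.4]
opening: 0.412
grasp_force: 62.1
```

```bash
python3 -m jog '[[0,0,0,0,0,0,0.7],[0,0,0,0,0,0,0.7],[0,0,0,0,0,0,0.7],[0,0,0,0,0,0,0.7],[0,0,-0.06,0,0,0,0.7],[0,0,-0.105,0,0,0,0.9],[0,0,-0.105,0,0,0,0.9]]';python3 tr.py w8; python3 go.py .608 -.364 .13 115
```

```text
time_s: 19.5
eef_pos: [0.5965, 0.1716, 0.1344]
eef_rot: [0.005, 0.012, 1.0, 0.0]
wrist_force: [-0.5, 0.8, -0.6]
opening: 0.899
grasp_force: 0.0
[0.59652589 0.17163268 0.1344362 ]
pocket [259.  35.] 1223 0.0112 [487.6 173.5  60.1  42.1  88.5]
pocket [409.  37.] 3241 0.0112 [495.1 286.7  51.5  39.   -1.8]
pocket [387. 158.] 1823 0.0112 [594.1 284.3  98.   30.4  -1.6]
pocket [255. 159.] 1714 0.0112 [592.  171.3  62.3  60.3  88.8]
obj [252.  22.] 2638 0.0487 [486.8 172.3  39.6  27.5  89. ]
obj [404. 179.] 2248 0.0469 [595.4 281.6  79.8  13.   -1.3]
obj [255. 181.] 2611 0.0512 [591.6 171.2  36.1  35.5  88.7]
obj [256. 339.] 31572 0.2003 [595.2 171.3 141.2  30.1  88.7]
yaw 88.6 d [-0.0265 -0.5349  0.0015] rot [-0.001  0.005 -0.461] t 19.55 0.9022768872959294
```

The foot is seated and centred in the square pocket, top at 0.0512. Last is the bracket.

```bash
python3 -m jog '[[-0.028,-0.535,-0.01,0,0,-0.461,0.9],[-0.028,-0.535,-0.01,0,0,-0.461,0.9],[-0.028,-0.535,-0.01,0,0,-0.461,0.9],[-0.028,-0.535,-0.01,0,0,-0.461,0.9],[-0.028,-0.535,-0.01,0,0,-0.461,0.9],[-0.028,-0.535,-0.01,0,0,-0.461,0.9],[-0.028,-0.535,-0.01,0,0,-0.461,0.9],[-0.028,-0.535,-0.01,0,0,-0.461,0.9],[-0.028,-0.535,-0.01,0,0,-0.461,0.9],[-0.028,-0.535,-0.01,0,0,-0.461,0.9]]'; python3 - <<'E'
from h import *
o=get_obs();c=optics.camera_params('wrist');p,d=optics.camera('wrist');print(o['eef_pos'])
cv2.imwrite('pics/w9.png',p)
W=cloud(c,d);Z=W[...,2];r=(np.hypot(W[...,0]-.615,W[...,1]+.36)<.06)&(d>0)
print('top',rect(W[r&(Z>.047)&(Z<.06)][:,:2]));print('all',rect(W[r&(Z>.010)&(Z<.06)][:,:2]))
print('cheek',rect(W[r&(abs(Z-.042)<.002)][:,:2]))
E
python3 go.py .610 -.363 .018 115.5
```

```text
time_s: 20.8
eef_pos: [0.6062, -0.3675, 0.1369]
eef_rot: [-0.001, -0.214, 0.977, 0.001]
wrist_force: [0.3, -0.3, -0.6]
opening: 0.902
grasp_force: 0.0
[ 0.60620837 -0.36754503  0.13694296]
top [ 598.3 -368.2   25.7    8.5  -66.3]
all [ 621.5 -357.4   60.5   26.    24.5]
cheek [ 608.5 -363.2   32.1   25.6   24.5]
yaw 114.8 d [-0.0042  0.0002  0.1189] rot [ 0.003 -0.001 -0.012] t 20.85 0.896674291477078
```

View pics/w9.png

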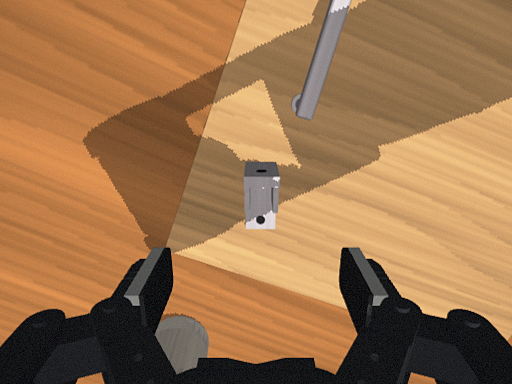

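Bracket confirmed: 60.5 × 26 mm footprint, yaw 24.5°, with the upright at the (261,168) end. A grey disc (the bottle) shows at (183,345), so I check its clearance before descending.

```bash
python3 - <<'E'
from h import *
c=optics.camera_params('top');z=np.load('pics/top0.npz');W=cloud(c,z['d'])
r=W[40:82,372:412].reshape(-1,3);b=r[r[:,2]>.03];print(b.min(0),b.max(0))
E
```

```text
[ 0.27148494 -0.39216248  0.03011131] [ 0.8219486  -0.00910996  1.22149412]
```

The bottle's near edge is at x≈0.73, 11 cm or more from the TCP, so the gripper clears it. I descend and grip.

```bash
python3 -m jog '[[-0.004,0,0.06,0,0,0,0.9],[-0.004,0,0.1,0,0,0,0.9],[-0.004,0,0.118,0,0,0,0.9],[-0.004,0,0.118,0,0,0,0.9],[-0.004,0,0.118,0,0,0,0],[-0.004,0,0.118,0,0,0,0],[-0.004,0,0.118,0,0,0,0],[-0.004,0,0.118,0,0,0,0],[-0.004,0,0.118,0,0,0,0],[-0.004,0,0.118,0,0,0,0]]'
```

```text
time_s: 22.1
eef_pos: [0.6126, -0.3635, 0.0234]
eef_rot: [0.001, -0.216, 0.976, -0.001]
wrist_force: [-0.7, 0.2, 6.2]
opening: 0.29
grasp_force: 60.1
```

```bash
python3 -m jog '[[0,0,-0.06,0,0,0,0],[0,0,-0.11,0,0,0,0],[0,0,-0.11,0,0,0,0],[0,0,-0.11,0,0,0,0]]'; python3 go.py .4715 .2855 .13 88.6
```

```text
time_s: 22.6
eef_pos: [0.6112, -0.3623, 0.131]
eef_rot: [-0.0, -0.216, 0.976, 0.0]
wrist_force: [-1.0, -0.0, -2.3]
opening: 0.288
grasp_force: 59.3
yaw 115.0 d [-0.1471  0.6462  0.0013] rot [ 0.001 -0.     0.461] t 22.6 0.28823393482550735
```

```bash
python3 -m jog '[[-0.147,0.646,0,0,0,0.461,0],[-0.147,0.646,0,0,0,0.461,0],[-0.147,0.646,0,0,0,0.461,0],[-0.147,0.646,0,0,0,0.461,0],[-0.147,0.646,0,0,0,0.461,0],[-0.147,0.646,0,0,0,0.461,0],[-0.147,0.646,0,0,0,0.461,0],[-0.147,0.646,0,0,0,0.461,0],[-0.147,0.646,0,0,0,0.461,0],[-0.147,0.646,0,0,0,0.461,0]]'; python3 go.py .4715 .2855 .13 88.6
```

```text
time_s: 23.85
eef_pos: [0.4776, 0.2498, 0.1294]
eef_rot: [-0.002, 0.012, 1.0, -0.001]
wrist_force: [1.0, -0.2, -1.2]
opening: 0.291
grasp_force: 59.4
yaw 88.6 d [ 0.007   0.0356 -0.0006] rot [-0.001 -0.004 -0.001] t 23.85 0.2908936865538023
```

```bash
python3 -m jog '[[0.006,0.036,0,0,0,0,0],[0.006,0.036,0,0,0,0,0],[0.006,0.036,0,0,0,0,0]]'; python3 tr.py w10; python3 - <<'E'
from h import *
o=get_obs();c=optics.camera_params('wrist');p,d=optics.camera('wrist');print(o['eef_pos'])
W=cloud(c,d);e=o['eef_pos']
for r in range(150,345,15): print(r,W[r,256].round(3),p[r,256])
E
python3 go.py .4715 .2855 .028 88.6
```

```text
time_s: 24.22
eef_pos: [0.4737, 0.2837, 0.1298]
eef_rot: [-0.001, 0.012, 1.0, -0.001]
wrist_force: [0.9, 0.2, -0.5]
opening: 0.288
grasp_force: 59.5
[0.47366856 0.28369795 0.12980975]
pocket [258. 172.] 2385 0.0112 [471.8 284.9  52.2  42.1  -1.2]
pocket [129. 182.] 827 0.0113 [477.9 176.   59.5  44.2  37.8]
pocket [135. 285.] 393 0.0112 [579.7 169.5  59.1  26.2  89.8]
pocket [245. 323.] 332 0.0113 [620.7 269.5  43.4   9.7  -1.7]
pocket [270. 324.] 338 0.0112 [621.1 293.7  43.6   9.8  -0.9]
obj [108. 202.] 2494 0.0481 [481.1 172.3  40.2  39.2 -51.6]
obj [255. 324.] 39372 0.1885 [474.7 283.4 102.1  27.9  88.5]
[0.47409988 0.28332557 0.1301341 ]
150 [0.45  0.284 0.012] [167 165 166]
165 [0.463 0.284 0.012] [165 163 162]
180 [0.475 0.283 0.012] [172 170 168]
195 [0.489 0.283 0.012] [108 107 103]
210 [0.455 0.284 0.126] [86 82 86]
225 [0.455 0.284 0.144] [14 13  6]
240 [0.456 0.284 0.155] [86 86 89]
255 [0.461 0.284 0.158] [144 143 149]
270 [0.494 0.283 0.118] [150 146 151]
285 [0.502 0.283 0.12 ] [127 126 129]
300 [0.512 0.282 0.119] [145 144 150]
315 [0.581 0.281 0.047] [222 219 228]
330 [0.596 0.28  0.047] [220 218 224]
yaw 88.5 d [0.0028 0.0024 0.1025] rot [-0.001 -0.002 -0.002] t 24.32 0.28746147058534066
```

View pics/w10.png

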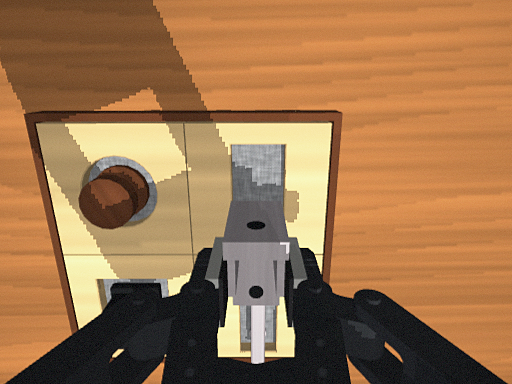

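The bracket is level, its origin within a millimetre of the pocket centre (pocket at (258,172) onward). I lower it.

```bash
python3 -m jog '[[0,0.0015,0.04,0,0,0,0],[0,0.0015,0.08,0,0,0,0],[0,0.0015,0.098,0,0,0,0],[0,0.0015,0.1,0,0,0,0],[0,0.0015,0.1,0,0,0,0]]'
```

```text
time_s: 24.95
eef_pos: [0.4758, 0.286, 0.0326]
eef_rot: [0.001, 0.013, 1.0, 0.0]
wrist_force: [-0.9, -0.5, -1.4]
opening: 0.289
grasp_force: 59.5
```

```bash
python3 -m jog '[[0,0,0.002,0,0,0,0],[0,0,0.003,0,0,0,0],[0,0,0.003,0,0,0,0]]'
```

```text
time_s: 25.32
eef_pos: [0.4749, 0.2861, 0.0288]
eef_rot: [0.0, 0.012, 1.0, 0.0]
wrist_force: [0.1, -0.9, -0.9]
opening: 0.29
grasp_force: 59.5
```

```bash
python3 -m jog '[[0,0,0.001,0,0,0,0],[0,0,0.0015,0,0,0,0],[0,0,0.0015,0,0,0,0]]'
```

```text
time_s: 25.7
eef_pos: [0.4749, 0.2862, 0.0283]
eef_rot: [0.0, 0.012, 1.0, -0.0]
wrist_force: [-4.6, -2.7, 11.9]
opening: 0.29
grasp_force: 61.2
```

```bash
python3 -m jog '[[0,0,-0.001,0,0,0,0.6],[0,0,-0.001,0,0,0,0.6],[0,0,-0.001,0,0,0,0.6],[0,0,-0.001,0,0,0,0.6],[0,0,-0.06,0,0,0,0.6],[0,0,-0.12,0,0,0,0.6],[0.06,0,-0.18,0,0,0,0.6],[0.06,0,-0.18,0,0,0,0.6]]'; python3 tr.py w11; python3 - <<'E'
from h import *
a,_=optics.camera('top');b,_=optics.camera('scene')
t=cv2.resize(a[95:215,110:420],(775,300),interpolation=cv2.INTER_CUBIC)
s=cv2.resize(b[130:330,120:380],(390,300),interpolation=cv2.INTER_CUBIC);w=cv2.resize(cv2.imread('pics/w11.png'),(385,289))
k=np.zeros((600,775,3),np.uint8);k[:300]=t;k[300:,:390]=s;k[300:589,390:]=w;cv2.imwrite('pics/end.png',k)
E
```

```text
time_s: 26.7
eef_pos: [0.4144, 0.2881, 0.21]
eef_rot: [0.002, 0.012, 1.0, 0.001]
wrist_force: [0.8, 0.5, 0.0]
opening: 0.599
grasp_force: 0.0
[0.41441839 0.28808849 0.21000233]
pocket [253. 210.] 820 0.0112 [484.3 284.6  74.1  42.   -1.5]
pocket [157. 210.] 403 0.0112 [477.3 175.5  59.   43.1  50.2]
pocket [254. 297.] 886 0.0112 [597.8 282.2  91.5  34.   -1.2]
obj [255. 212.] 625 0.0481 [472.3 285.9  33.   25.7  -2.4]
obj [145. 227.] 1280 0.0481 [481.1 172.5  39.6  39.  -50.2]
obj [255. 336.] 32734 0.2738 [413.8 287.8 121.8  30.4  88.6]
obj [254. 315.] 689 0.0471 [594.7 282.2  79.4  11.6  -1.7]
```

View pics/end.png

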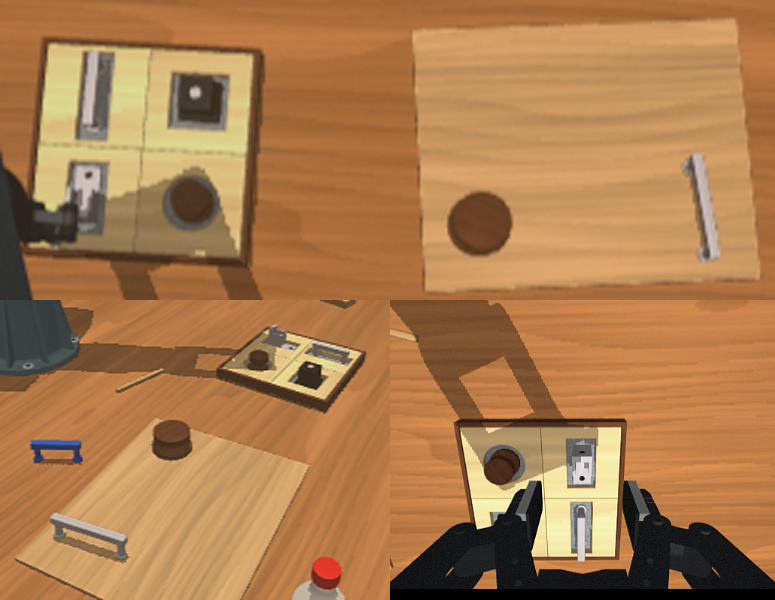

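The final views show all four fittings upright in their pockets: handle (95,95), foot (198,100), bracket (88,195) and knob (190,200). The long handle and large knob are still on the sheet, untouched, and the gripper is clear.

```bash
python3 -c "
from bench import workorder
print(workorder.hand_in())"
```

```text
the job is handed in; nothing more can be done
None
```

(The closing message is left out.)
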